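# Zero a blade probe, then hold it on the marked spot

### The arm

A 7-joint arm with a two-finger parallel gripper is mounted at the origin on a cart in front of the work surface, level with it; the furniture and walls round the work are solid. World frame = base frame: x ahead of the robot, y to its left, z up, the work surface at z = 0. Lengths are in m, angles in rad, forces in N, time in s.
With the tool pointing down it reaches from about 0.4 to 0.875 m from the base axis. Payload 19.3 kg.
Tool frame: the origin (TCP) lies at the very end of the fingers, on their centre line; the grasp point (between the pads) lies 19 mm behind it; z points along the fingers, y is the direction in which the jaws open and shut (so a half turn about z gives the same grasp; the last joint's range is limited). The gripper opens to 85 mm and grips with 20 to 120 N. Pads are 22 mm wide; open, the fingers measure 114 mm over their backs; the gripper's body (76 mm by 85 mm) begins 54 mm behind the grasp point. The pads swing forward as they close: fully open they stand 13 mm farther back than shut.
Start: joints at [-1.191, 0.521, -0.036, 1.599, 0.021, 1.021, -0.113], TCP at [0.272, 0.563, 0.231] pointing down, gripper open.
Joint ranges: [-2.91, 2.91], [-0.3, 2.13], [-1.5, 1.42], [0.17, 2.43], [-1.26, 4.41], [0.16, 1.93], [-2.52, 2.52]. Speed limits (rad/s): [1.89, 1.89, 2.39, 2.39, 3.01, 3.01, 3.01].

### API

Orientations are given as [roll, pitch, yaw] about the fixed x, y, z axes, in that order (R = Rz(yaw) Ry(pitch) Rx(roll)).
In Python, from workcell import bot, grab_frame, calibration, workorder gives the robot as it stands.
- The arm moves only by the tool move_arm, never from a script. Its arguments are lists of equal length, an entry for each row: "jaw": the closure in counts, from 0 (fully open) to 255 (shut); "dp": the shift along the tool's x, y, z in units of 800 mm (1.0 is 800 mm), a list of three; "rotation": the turn, a rotation vector about the tool's x, y, z in units of pi rad (1.0 is pi rad), a list of three. In form: {"jaw": [jaw, ...], "dp": [[dx, dy, dz], ...], "rotation": [[rx, ry, rz], ...]}. A call has 1 to 10 rows; each row shifts and turns the commanded pose from where the row before left it, along the tool's axes as they then stand; what a row does not reach is not made up. A row lasts 1/8 s, in which the tool goes at most 62.5 mm and 10.7 degrees, less where a joint would pass 70% of its speed; a pose out of reach is approached as far as the arm can. A call with a number of a shift or a turn outside -1 to 1 is refused whole. A call with a gripper value outside its range is refused whole. The fingers move at their own pace and stop on an object; "squeeze" is the grip in N (left out, the last holds). Time passes only in rows, so rows that do not move let the fingers close. It gives the time, the measured TCP pose, the force and the opening at its end, in the units of the state.
- bot.observe(): the state, without advancing time (a new reading comes with each control period).
- grab_frame(name): name is "side" or "top" or "wrist"; returns the picture (400x640x3 uint8, blue, green, red); there is no depth.
- calibration(name): a dict with "camera_matrix" (3x3 intrinsics, pixels), "dist" ([k1, k2, p1, p2, k3] as OpenCV has them; the pictures are not rectified), "T" (4x4, takes a point from camera to world coordinates). Camera axes: x right, y down, z forward; pixel columns grow to the right and rows downward; lengths in m; the calibration is good to about 2 mm. A picture is of the moment at which its call begins: read the wrist's pose just before it. calibration takes no time and is no camera call; for the wrist camera it gives the pose at the moment of the call.
- workorder.job_done(): hands the job in, once; it reports no verdict.
The state is a dict: "clock": time; "qpos": joint angles; "qd": joint speeds; "joint_efforts": joint torques, N m; "position": TCP position; "tool_rot": TCP orientation; "force": force on the tool from outside, world axes, zero at the start; "moment": the same for the moment, N m; "grip_width": finger opening in m.
Only numpy, scipy, OpenCV 4.12 (cv2) and the standard library are available. Lean on these libraries where they do the work, as an engineer would, in place of code of your own. Each camera call takes 0.05 s, during which the arm holds its last target. There are 200 camera calls.

### The job

Take the flat-bladed hand probe out of its bridge-shaped rest and zero it: slide the blade down into the slot of the solid metal block until its collar is fully home on the block, and leave it home for about a second. Then draw it out and hold the end of the blade on the bar mark of the sloping sprung plate, with the probe square to the plate and the blade lying along the bar, pressing lightly so that the plate sinks about half of its 12 mm travel and never hits its stop hard. Finish while still holding the probe pressed there in the gripper, and leave the pot, dish, stopcock and vial where they are.

Things in the scene. Friction and masses are not known exactly. Their poses are not given: they have to be found in the camera images.
- probe: Loose hand probe, about 90 g (may vary), hanging upright in the rest at the start. Origin at the middle of the blade's free end; z runs from there up along the probe to the top of the handle. From z = 0 to 45 mm a flat steel blade, 16 mm wide (y) and 4 mm thick (x); from 45 to 55 mm a collar 26 (x) by 34 (y) mm; from 55 to 130 mm a grey handle 20 (x) by 28 (y) mm with rounded edges, ending in a 6 mm high, 12 mm wide black stub. Either way round about z is the same.
- blade_end (a point): The middle of the blade's free end: the probe's origin, same axes.
- rest: Fixed white plastic bridge, open underneath in front and behind, 64 x 72 mm at the foot, 70 mm high; origin at the centre of its underside, z up. Its top has one opening, 11 mm (x) by 22 mm (y), in which the probe hangs by its collar, the blade's width along y.
- chamber: Fixed solid aluminium block 64 (x) by 56 (y) by 70 mm high on a dark 72 x 64 mm foot, with one slot in the middle of its top; origin at the centre of its underside, z up. The slot is 8 mm (x) by 21 mm (y), its mouth flared 4 mm all round, 52 mm deep, so that the collar comes to rest on the top with the blade's end 25 mm above the origin.
- slot_mouth (a point): Centre of the slot's mouth on the top face of the block (70 mm above its origin), axes as the block's.
- stage: Fixed grey stage that carries the sloping sprung plate; foot 96 (x) by 80 (y) mm, origin at the centre of its underside, z up. The plate is a 62 x 62 mm steel square, 6 mm thick, whose face slopes at 20 degrees: it is low towards the stage's -x side and high towards +x; the face's centre is 82 mm above the origin at rest.
- bar_mark (a point): Middle of the black bar mark, 5 x 24 mm, on the face of the sprung plate, 12 mm up the slope from the face's centre (a black ring, 14 mm across, lies down the slope and is not used). It moves with the plate: z is the plate's outward normal (20 degrees from vertical), y is level and runs along the bar, x points up the slope.
- plate (a joint): How far the sprung plate is pushed in along its normal, in m: 0 at rest, 0.012 at the stop. It starts to move at about 1.5 N and takes 0.5 N more for each mm (about 4.5 N at half travel).
- sample_pot: Bystander: specimen pot with a red screw cap, 46 mm across, 57 mm high; origin at the centre of its underside.
- petri_dish: Bystander: round flat dish, 58 mm across, 13 mm high; origin at the centre of its underside.
- stopcock: Bystander: small plastic stopcock with a blue lever, 26 x 44 x 17 mm; origin under its middle.
- small_vial: Bystander: small capped glass vial, 26 mm across, 60 mm high; origin at the centre of its underside.
There are look-alikes about, which are no part of the job. There is more than one size of the probe; the one meant has the size given above.

How it is judged:
By the outcome, as a careful person would: the job done as asked, in the order asked, and still so for the second after the job is handed in, while the arm keeps its last pose, push and grip.
It also fails if it takes over 45 s, if anything falls off the work surface, if the arm or the gripper's body presses on something with over 40 N, if the wrist force passes 120 N, or if a joint passes its speed limit or range.

## Working session

There is one attempt and no reset: what is moved stays moved. The work goes in short steps, Python scripts to look and compute and a tool call to move; the robot and the scene stay as the last step left them, time stands still between calls to the robot, and variables do not carry over. Pictures are saved under pics/ and viewed, about 8 in all and at most 12, crops included, and the job is handed in when it is done.

Besides the shell and the picture viewer there is one more tool, called after "Call:" as name(argument=value, ...), one argument or row to a line, values as JSON. move_arm: Moves the arm, as the interface text tells. Shifts and turns lie within -1 to 1; 1 stands for 800 mm of shift or pi rad of turn. Its arguments: {"type":"object","properties":{"jaw":{"type":"array","items":{"type":"number"}},"dp":{"type":"array","items":{"type":"array","items":{"type":"number","minimum":-1,"maximum":1}}},"rotation":{"type":"array","items":{"type":"array","items":{"type":"number","minimum":-1,"maximum":1}}},"squeeze":{"type":"number"}},"required":["jaw","dp","rotation"]}

```bash
mkdir -p pics; ls; cat > h.py <<'E'
import numpy as np, cv2
from workcell import bot, grab_frame, calibration, workorder
from scipy.spatial.transform import Rotation as R
np.set_printoptions(precision=4,suppress=True)
def ray(c,uv):
    K=np.array(c["camera_matrix"]);d=np.array(c["dist"],float);T=np.array(c["T"])
    p=cv2.undistortPoints(np.array(uv,float).reshape(-1,1,2),K,d).reshape(-1,2)
    v=np.c_[p,np.ones(len(p))]@T[:3,:3].T
    return T[:3,3],v
def plane(c,uv,z):
    o,v=ray(c,uv); return o+v*((z-o[2])/v[:,2])[:,None]
def proj(c,P):
    T=np.linalg.inv(np.array(c["T"])); P=np.atleast_2d(P).astype(float)
    return cv2.projectPoints(P@T[:3,:3].T+T[:3,3],np.zeros(3),np.zeros(3),np.array(c["camera_matrix"]),np.array(c["dist"],float))[0].reshape(-1,2)
def tri(c1,a,c2,b):
    o1,v1=ray(c1,[a]);o2,v2=ray(c2,[b]);v1=v1[0];v2=v2[0]
    s=np.linalg.lstsq(np.c_[v1,-v2],o2-o1,rcond=None)[0]
    A=o1+v1*s[0];B=o2+v2*s[1];return (A+B)/2,np.linalg.norm(A-B)
def st():
    s=bot.observe();p=np.array(s["position"]);return s,p,R.from_euler("xyz",s["tool_rot"])
E
python3 - <<'E'
from h import *
s=bot.observe();print(s)
fs=[]
for n in("top","side"):
    c=calibration(n);print(n,np.array(c["camera_matrix"]),c["dist"],np.array(c["T"]))
    f=grab_frame(n);cv2.imwrite(f"pics/{n}0.png",f)
E
```

```text
pics
{'clock': 0.0, 'qpos': array([-1.1912,  0.522 , -0.0363,  1.6   ,  0.0212,  1.0211, -0.1128]), 'qd': array([ 0.0014,  0.0018,  0.0001,  0.0006, -0.0006,  0.0012, -0.0001]), 'joint_efforts': array([  0.0002, -92.7092,   1.9799, -36.9946,   0.0178,   0.0079,
        -0.    ]), 'position': array([0.2716, 0.5625, 0.2308]), 'tool_rot': array([-3.1405,  0.    ,  2.6918]), 'force': array([0.5754, 0.7082, 0.7692]), 'moment': array([ 0.0141, -0.0301, -0.0193]), 'grip_width': 0.0856711679876486}
top [[505.4601   0.     323.6846]
 [  0.     505.4601 197.9613]
 [  0.       0.       1.    ]] [-0.1587  0.      0.      0.      0.    ] [[ 0.4198 -0.7006  0.577  -0.0189]
 [-0.9076 -0.329   0.2608 -0.4327]
 [ 0.0071 -0.6332 -0.774   0.7349]
 [ 0.      0.      0.      1.    ]]
side [[475.1076   0.     324.3491]
 [  0.     475.1076 199.0953]
 [  0.       0.       1.    ]] [-0.1239  0.      0.      0.      0.    ] [[ 0.798  -0.2505  0.5481  0.0114]
 [-0.602  -0.2905  0.7437 -0.8487]
 [-0.0271 -0.9235 -0.3827  0.4154]
 [ 0.      0.      0.      1.    ]]
```

View pics/top0.png

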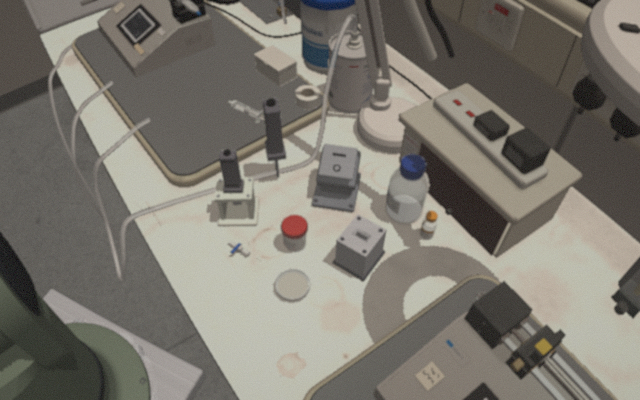

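View pics/side0.png

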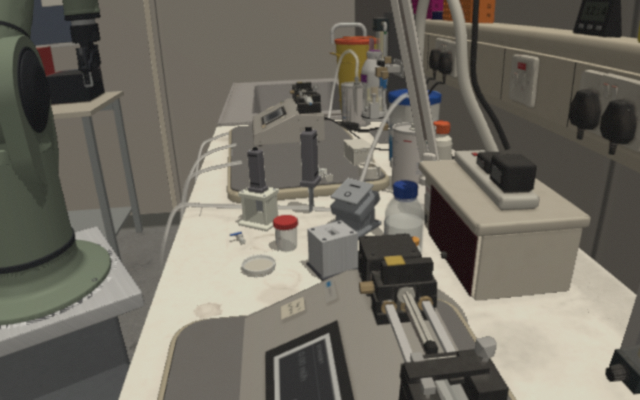

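The top view shows a probe in a white bridge at (231,180), a longer one at (273,135), the aluminium block at (360,245), the stage at (338,178), the pot at (294,232), the dish at (292,285), the stopcock at (237,249) and the vial at (429,222). The candidates for the probe are the two at (231,180) and (273,135). I'll confirm which one it is in an enlarged crop.

```bash
python3 - <<'E'
import cv2,numpy as np
t=cv2.imread("pics/top0.png");s=cv2.imread("pics/side0.png")
a=cv2.resize(t[85:285,205:405],None,fx=4,fy=4,interpolation=cv2.INTER_CUBIC)[:, :]
b=cv2.resize(s[115:285,225:395],None,fx=3.5,fy=3.5,interpolation=cv2.INTER_CUBIC)
cv2.imwrite("pics/ctop.png",cv2.resize(a,(600,600)) if 0 else a[:600,:]) 
cv2.imwrite("pics/cside.png",b)
E
```

```text
(no output)
```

View pics/ctop.png

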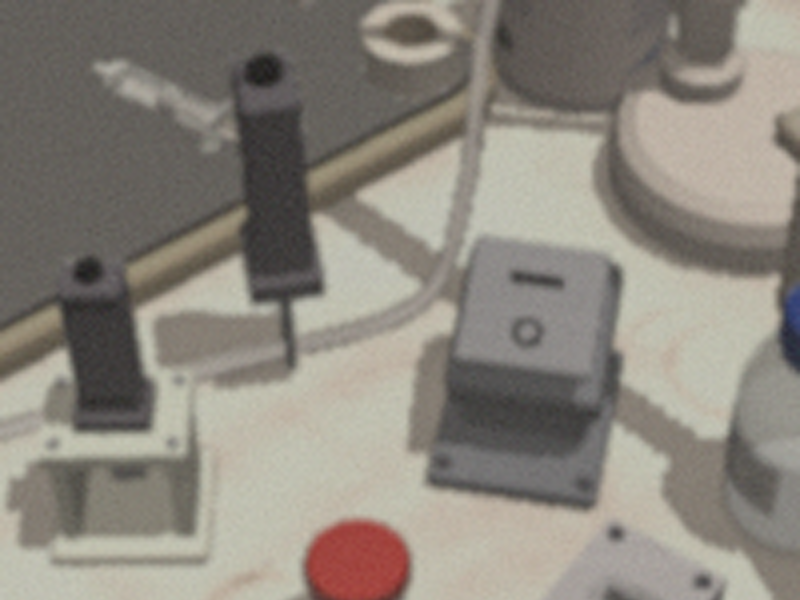

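View pics/cside.png

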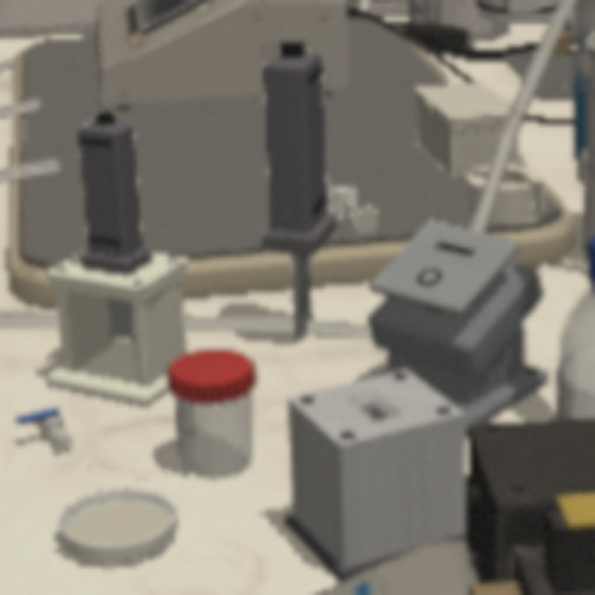

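The probe meant is the one at (231,180). It hangs in the white bridge, and its handle is about 75 mm against the longer look-alike at (273,135), which isn't in the rest. Next I'll get rough positions by rays.

```bash
python3 - <<'E'
from h import *
ct=calibration("top");cs=calibration("side")
T=lambda p:(np.array(p)/4+[205,85]).tolist()
S=lambda p:(np.array(p)/3.5+[225,115]).tolist()
print("bar",*tri(ct,T((538,278)),cs,S((457,248))))
print("ring",*tri(ct,T((527,332)),cs,S((429,277))))
print("stub top",*tri(ct,T((88,266)),cs,S((105,117))))
print("tall top",*tri(ct,T((263,62)),cs,S((292,46))), "tall tip",*tri(ct,T((290,365)),cs,S((300,332))))
print("rest dots",plane(ct,[T((53,443)),T((172,442)),T((180,380))],.07))
print("slot side",plane(cs,[S((377,408))],.07),"top",plane(ct,[(362,236)],.07))
print("ch holes",plane(cs,[S(p) for p in((400,377),(443,411),(347,434),(308,400))],.07))
print("bar ends z.09",plane(ct,[T((512,273)),T((563,283))],.09))
print("pot",plane(ct,[(294,226)],.057),"dish",plane(ct,[(292,284)],.01))
c=calibration("wrist");s,p,r=st()
Tc=np.array(c["T"]);print("wrist cam in tool: R",r.as_matrix().T@Tc[:3,:3],"t",r.as_matrix().T@(Tc[:3,3]-p)); print(np.array(c["camera_matrix"])[0,0])
E
```

```text
bar [ 0.5664 -0.1982  0.0878] 8.776514783321304e-05
ring [ 0.5417 -0.2039  0.0789] 0.0003779548909349692
stub top [ 0.4312 -0.0584  0.1593] 0.0008338738593133824
tall top [ 0.5466 -0.0766  0.1829] 0.0016274632438422784 tall tip [ 0.5367 -0.0841  0.0067] 0.0024373834438641186
rest dots [[ 0.4045 -0.043   0.07  ]
 [ 0.4268 -0.0893  0.07  ]
 [ 0.4589 -0.0746  0.07  ]]
slot side [[ 0.4332 -0.2968  0.07  ]] top [[ 0.4314 -0.2975  0.07  ]]
ch holes [[ 0.4624 -0.2774  0.07  ]
 [ 0.4546 -0.319   0.07  ]
 [ 0.4066 -0.3088  0.07  ]
 [ 0.4135 -0.2691  0.07  ]]
bar ends z.09 [[ 0.5623 -0.1873  0.09  ]
 [ 0.5663 -0.2103  0.09  ]]
pot [[ 0.4111 -0.185   0.057 ]] dish [[ 0.3348 -0.2179  0.01  ]]
wrist cam in tool: R [[-0.0002 -0.9513 -0.3082]
 [ 1.     -0.0003  0.    ]
 [-0.0001 -0.3082  0.9513]] t [ 0.0797  0.0008 -0.1437]
323.1713995801106
```

```bash
cat >> h.py <<'E'
def plan(pos,head,tilt=0):
    """rows to take tool to TCP pos, tool y heading head (deg), tilt deg: tool z leaning along tool y"""
    s,p,r=st()
    h=np.radians(head);y=np.array([np.cos(h),np.sin(h),0]);t=np.radians(tilt)
    z=np.array([0,0,-1])*np.cos(t)+y*np.sin(t); yy=y*np.cos(t)+np.array([0,0,1])*np.sin(t)
    Rt=R.from_matrix(np.c_[np.cross(yy,z),yy,z])
    dw=np.array(pos)-p;dt=r.inv().apply(dw);rv=(r.inv()*Rt).as_rotvec()
    print("pos",p,"d_world mm",dw*1e3,"| tool-frame units",dt/.8,"mm",np.linalg.norm(dt)*1e3,"| rot units",rv/np.pi,"deg",np.degrees(np.linalg.norm(rv)))
    print("shift after the turn, units",Rt.inv().apply(dw)/.8,"clock",s["clock"],"F",s["force"],"w",s["grip_width"])
E
python3 -c "
from h import *
plan([.431,-.058,.27],24.6)"
```

```text
pos [0.2716 0.5626 0.2308] d_world mm [ 159.3549 -620.5775   39.2139] | tool-frame units [-0.5167 -0.612  -0.0484] mm 641.9098019117711 | rot units [-0.0003  0.0001  0.2201] deg 39.62648057922458
shift after the turn, units [-0.7882 -0.1418 -0.049 ] clock 0.1 F [-0.1851  0.5283 -0.2552] w 0.08551918739505528
```

Call:
move_arm(
  jaw=[0, 0, 0, 0, 0, 0, 0, 0, 0, 0],
  dp=[
    [-0.01, -0.01, -0.025],
    [-0.035, -0.04, -0.0234],
    [-0.05, -0.06, 0],
    [-0.05, -0.06, 0],
    [-0.05, -0.06, 0],
    [-0.05, -0.06, 0],
    [-0.05, -0.06, 0],
    [-0.05, -0.06, 0],
    [-0.05, -0.06, 0],
    [-0.05, -0.06, 0],
  ],
  rotation=[
    [0, 0, 0],
    [0, 0, 0],
    [0, 0, 0],
    [0, 0, 0],
    [0, 0, 0],
    [0, 0, 0],
    [0, 0, 0],
    [0, 0, 0],
    [0, 0, 0],
    [0, 0, 0],
  ],
)

```text
clock: 1.35
position: [0.408, 0.0238, 0.2713]
tool_rot: [3.14, 0.001, 2.691]
force: [1.7, 1.6, -0.1]
grip_width: 0.0853
```

```bash
python3 -c "
from h import *
plan([.431,-.058,.27],24.6)"
```

```text
pos [0.408  0.0238 0.2713] d_world mm [ 22.9813 -81.8191  -1.3381] | tool-frame units [-0.0704 -0.0796  0.0016] mm 84.99585532943688 | rot units [0.0007 0.0001 0.2201] deg 39.611120143641315
shift after the turn, units [-0.1049 -0.0165  0.0017] clock 1.35 F [ 1.6684  1.5546 -0.1289] w 0.08528809936708337
```

Call:
move_arm(
  jaw=[0, 0, 0, 0, 0, 0, 0, 0],
  dp=[
    [0, 0, 0],
    [0, 0, 0],
    [0, 0, 0],
    [0, 0, 0],
    [-0.04, -0.0065, 0],
    [-0.04, -0.006, 0],
    [-0.025, -0.004, 0],
    [0, 0, 0],
  ],
  rotation=[
    [0, 0, 0.055],
    [0, 0, 0.055],
    [0, 0, 0.055],
    [0, 0, 0.055],
    [0, 0, 0],
    [0, 0, 0],
    [0, 0, 0],
    [0, 0, 0],
  ],
)

```text
clock: 2.35
position: [0.4309, -0.0571, 0.2709]
tool_rot: [3.141, 0.0, 1.998]
force: [-0.1, 0.5, 0.3]
grip_width: 0.0854
```

```bash
python3 -c "
from h import *
plan([.431,-.058,.27],24.6)
c=calibration('wrist');f=grab_frame('wrist');cv2.imwrite('pics/w1.png',f)
np.save('pics/w1T.npy',c['T'])
P=[[.431,-.058,.161],[.431,-.058,.07]];print(proj(c,P))"
```

```text
pos [ 0.4309 -0.0571  0.2709] d_world mm [ 0.1321 -0.917  -0.8846] | tool-frame units [-0.0011 -0.0003  0.0011] mm 1.2809956016946713 | rot units [ 0.0003  0.     -0.0007] deg 0.14161358141788596
shift after the turn, units [-0.0011 -0.0003  0.0011] clock 2.35 F [-0.0557  0.5326  0.3181] w 0.08538100054244659
[[317.7846 199.6124]
 [317.8603 174.256 ]]
```

View pics/w1.png

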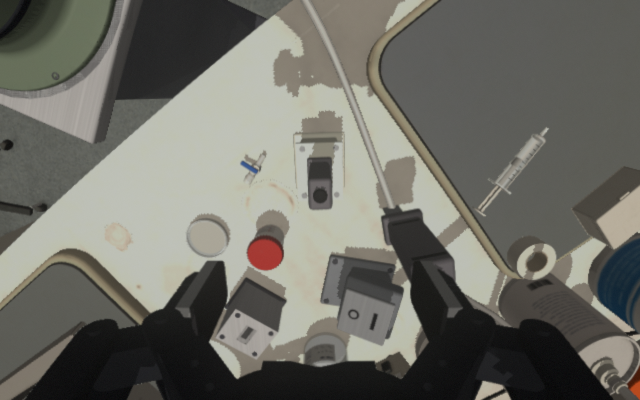

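The wrist view shows the rest at (319,170) with the stub at about (320,195). The tall look-alike is at (415,235), beyond the right finger's reach. I'll enlarge it to refine the position and yaw.

```bash
python3 -c "
import cv2,numpy as np
f=cv2.imread('pics/w1.png')
a=cv2.resize(f[120:220,285:355],None,fx=6,fy=6,interpolation=cv2.INTER_CUBIC)
b=cv2.resize(f[275:360,212:285],None,fx=5,fy=5,interpolation=cv2.INTER_CUBIC)[:600,:370]
o=np.zeros((600,790,3),np.uint8);o[:600,:420]=a;o[:b.shape[0],422:422+b.shape[1]]=b
cv2.imwrite('pics/c1.png',o)"
```

```text
(no output)
```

View pics/c1.png

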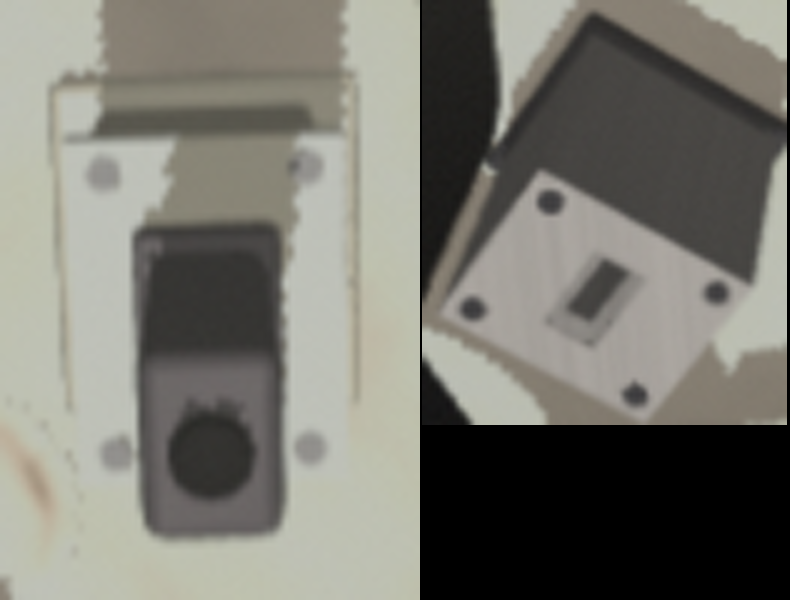

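```bash
python3 -c "
from h import *
c=calibration('wrist')
A=lambda p:(p[0]/6+285-.4,p[1]/6+120-.4)
B=lambda p:((p[0]-422)/5+212-.4,p[1]/5+275-.4)
h=plane(c,[A(p) for p in((103,175),(307,168),(311,448),(117,453))],.07)
def ana(h,i=0):
    e=[h[1]-h[0],h[2]-h[3],h[3]-h[0],h[2]-h[1]]
    print(h[:,:2],'mean',h.mean(0),[ (np.linalg.norm(v)*1e3,np.degrees(np.arctan2(v[1],v[0]))) for v in e])
print('rest');ana(h)
print('stub',plane(c,[A((211,455))],.161))
print('handle top',plane(c,[A(p) for p in((144,360),(279,357),(282,532),(148,534))],.155))
g=plane(c,[B(p) for p in((550,201),(716,292),(635,395),(473,308))],.07)
print('chamber');ana(g);print('slot',plane(c,[B((597,301))],.07))
"
```

```text
rest
[[ 0.4036 -0.0387]
 [ 0.4361 -0.0225]
 [ 0.4591 -0.0691]
 [ 0.4267 -0.0849]] mean [ 0.4314 -0.0538  0.07  ] [(np.float64(36.25743837897254), np.float64(26.488414972010645)), (np.float64(36.00854178004357), np.float64(26.054345334053643)), (np.float64(51.667736687563874), np.float64(-63.4684267793474)), (np.float64(51.940946749212834), np.float64(-63.74435082041183))]
stub [[ 0.4308 -0.053   0.161 ]]
handle top [[ 0.4175 -0.046   0.155 ]
 [ 0.4342 -0.0379  0.155 ]
 [ 0.4455 -0.0608  0.155 ]
 [ 0.4283 -0.069   0.155 ]]
chamber
[[ 0.413  -0.2672]
 [ 0.4623 -0.2759]
 [ 0.4551 -0.3175]
 [ 0.4059 -0.3085]] mean [ 0.4341 -0.2923  0.07  ] [(np.float64(50.03476239433444), np.float64(-10.001085286747358)), (np.float64(50.04485907619702), np.float64(-10.36496792204237)), (np.float64(41.849008369248516), np.float64(-99.84569599409507)), (np.float64(42.16686291317767), np.float64(-99.83451941366371))]
slot [[ 0.4349 -0.292   0.07  ]]
```

The rest and probe centre is at about (0.431,-0.0535) with x heading 26.3°. The block is at about (0.434,-0.292), yaw -10°. I'll now look at the block and then the plate from the same relative pose, so the wrist camera's bias cancels.

```bash
python3 -c "
from h import *
plan([.434,-.293,.2705],-10.1)"
```

```text
pos [ 0.4308 -0.056   0.2707] d_world mm [   3.2386 -236.9503   -0.2203] | tool-frame units [-0.2711 -0.1193  0.0001] mm 236.9725424988359 | rot units [ 0.0003 -0.0002  0.1925] deg 34.64151286821677
shift after the turn, units [-0.2909  0.0559  0.0003] clock 2.4 F [0.3132 0.6365 0.4306] w 0.08519717608531525
```

Call:
move_arm(
  jaw=[0, 0, 0, 0, 0, 0, 0, 0, 0],
  dp=[
    [-0.05, -0.022, 0],
    [-0.06, -0.026, 0],
    [-0.06, -0.026, 0],
    [-0.06, -0.026, 0],
    [-0.041, -0.0193, 0],
    [0, 0, 0],
    [0, 0, 0],
    [0, 0, 0],
    [0, 0, 0],
  ],
  rotation=[
    [0, 0, 0],
    [0, 0, 0.02],
    [0, 0, 0.0],
    [0, 0, 0],
    [0, 0, 0],
    [0, 0, 0.0575],
    [0, 0, 0.0575],
    [0, 0, 0.0575],
    [0, 0, 0],
  ],
)

```text
clock: 3.52
position: [0.426, -0.2914, 0.2703]
tool_rot: [3.141, -0.001, 1.398]
force: [-0.8, 0.3, 0.1]
grip_width: 0.0853
```

```bash
python3 -c "
from h import *
for i in range(3): f=grab_frame('wrist')
c=calibration('wrist');f=grab_frame('wrist');cv2.imwrite('pics/w2.png',f)
print('slot est',proj(c,[.434,-.2925,.07]))
plan([.434,-.293,.2705],-10.1)
plan([.499,-.211,.276],11,20)
# dark blobs (holes, slot) near centre
u,v=proj(c,[.434,-.2925,.07])[0]
x0,y0=int(u-45),int(v-45);g=cv2.cvtColor(f,cv2.COLOR_BGR2GRAY)[y0:y0+90,x0:x0+90]
n,l,s,ce=cv2.connectedComponentsWithStats((g<75).astype(np.uint8))
for i in range(1,n):
  if 5<s[i,4]<900: print(s[i],ce[i]+[x0,y0],plane(c,[ce[i]+[x0,y0]],.07)[0])
cv2.imwrite('pics/c2.png',cv2.resize(f[y0:y0+90,x0:x0+90],None,fx=6,fy=6,interpolation=cv2.INTER_CUBIC));print(x0,y0)"
```

```text
slot est [[326.2813 172.9061]]
pos [ 0.4258 -0.292   0.2702] d_world mm [ 8.164  -0.991   0.2962] | tool-frame units [ 0.0005  0.0103 -0.0004] mm 8.229237514206027 | rot units [ 0.0001 -0.0001  0.0016] deg 0.2827978676905671
shift after the turn, units [ 0.0006  0.0103 -0.0004] clock 3.725 F [-0.1578 -0.625  -0.0697] w 0.08550362980693385
pos [ 0.4258 -0.292   0.2702] d_world mm [73.164  81.009   5.7962] | tool-frame units [ 0.1154  0.0728 -0.0072] mm 109.31161098108835 | rot units [-0.1098  0.0201 -0.1145] deg 28.777371764971907
shift after the turn, units [0.082  0.105  0.0305] clock 3.725 F [-0.1578 -0.625  -0.0697] w 0.08550362980693385
[ 17  10  55   9 217] [322.9539 138.6452] [ 0.4366 -0.2554  0.07  ]
[43 37  6 10 56] [326.3214 168.4286] [ 0.4349 -0.2876  0.07  ]
281 127
```

View pics/c2.png

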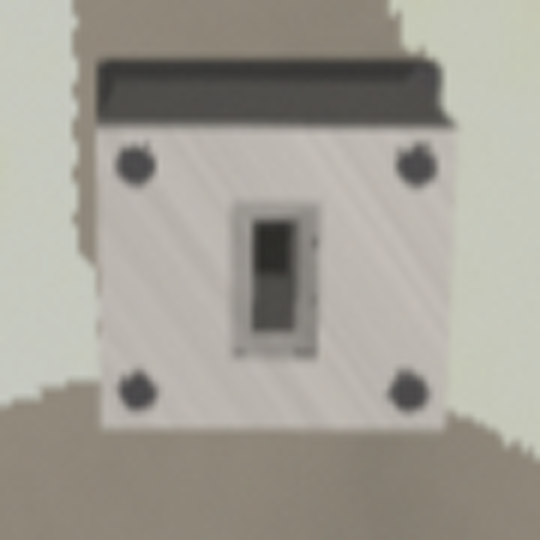

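The crop shows the block square in the view, with its holes symmetric about the slot, which is at (276,279) in the crop. I'll move to the plate view.

Call:
move_arm(
  jaw=[0, 0, 0, 0, 0, 0, 0],
  dp=[
    [0, 0, 0],
    [0, 0, 0],
    [0, 0, 0],
    [0.025, 0.03, 0.01],
    [0.035, 0.045, 0.0125],
    [0.022, 0.03, 0.008],
    [0, 0, 0],
  ],
  rotation=[
    [-0.0366, 0.0067, -0.0382],
    [-0.0366, 0.0067, -0.0382],
    [-0.0366, 0.0067, -0.0381],
    [0, 0, 0],
    [0, 0, 0],
    [0, 0, 0],
    [0, 0, 0],
  ],
)

```text
clock: 4.6
position: [0.5012, -0.2101, 0.275]
tool_rot: [2.803, -0.003, 1.755]
force: [-0.0, -0.6, -0.4]
grip_width: 0.0853
```

```bash
python3 -c "
from h import *
for i in range(3): f=grab_frame('wrist')
c=calibration('wrist');f=grab_frame('wrist');cv2.imwrite('pics/w3.png',f)
import pickle;pickle.dump(c,open('w3c.pkl','wb'))
plan([.499,-.211,.276],11,20)
u,v=proj(c,[.5664,-.1982,.0878])[0]
x0,y0=int(u-45),int(v-45);print(x0,y0,u,v);g=cv2.cvtColor(f,cv2.COLOR_BGR2GRAY)[y0:y0+90,x0:x0+90]
n,l,s,ce=cv2.connectedComponentsWithStats((g<70).astype(np.uint8))
for i in range(1,n):
  if 5<s[i,4]<900: print(s[i],ce[i]+[x0,y0],cv2.minAreaRect(np.argwhere(l==i)[:,::-1].astype(np.float32)))
cv2.imwrite('pics/c3.png',cv2.resize(f[y0:y0+90,x0:x0+90],None,fx=6,fy=6,interpolation=cv2.INTER_CUBIC))"
```

```text
pos [ 0.4995 -0.2128  0.275 ] d_world mm [-0.4637  1.8441  1.035 ] | tool-frame units [ 0.0024  0.0003 -0.0013] mm 2.1648827927331 | rot units [-0.0034  0.0006 -0.0046] deg 1.0259004976354231
shift after the turn, units [ 0.0024  0.0003 -0.0013] clock 4.8 F [-1.0735 -0.5998  0.3469] w 0.08583841286154546
275 127 320.3956134204186 172.15062775469076
[  4   0  60  10 160] [307.6875 132.1937] ((33.27459716796875, 4.020492076873779), (6.065895080566406, 59.21037292480469), 84.80557250976562)
[ 2 11  3 12 13] [278.     143.8462] ((2.9554455280303955, 16.554454803466797), (11.044912338256836, 1.194044589996338), 84.2894058227539)
[ 4 24  4 28 35] [280.2 164.2] ((5.2389068603515625, 37.53071212768555), (27.16558837890625, 1.4020949602127075), 83.2901611328125)
[45 32  5 20 73] [321.6712 168.3699] ((46.657588958740234, 41.521400451660156), (19.212512969970703, 3.617940902709961), 86.42366790771484)
[17 38 12 11 38] [297.3684 169.8158] ((22.5, 43.0), (10.0, 11.0), 90.0)
```

View pics/c3.png

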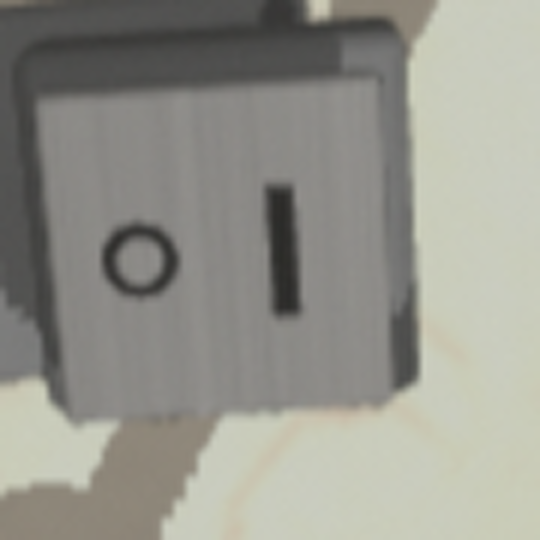

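The plate crop shows the bar from (279,186) to (290,314), the ring at (141,260), and the plate turned slightly relative to the tool.

```bash
python3 -c "
from h import *
import pickle
c=pickle.load(open('w3c.pkl','rb'))
Q=lambda p:(p[0]/6+275-.4,p[1]/6+127-.4)
hd=lambda v:np.degrees(np.arctan2(v[1],v[0]))
e=plane(c,[Q((279,186)),Q((290,314)),Q((283.5,249.5))],.0861)
print('bar',e[2],(e[0]+e[1])/2,'len',np.linalg.norm(e[0]-e[1]),'x heading',hd(e[0]-e[1])-90)
r=plane(c,[Q((141,260))],.082-.0125*np.sin(np.radians(20)))[0];print('ring',r,hd(e[2]-r),np.linalg.norm(e[2]-r))
k=[plane(c,[Q(p)],z)[0] for p,z in(((38,97),.0714),((378,78),.0926),((392,400),.0926),((72,420),.0714))]
k=np.array(k);print('corners',k,[ (hd(k[1]-k[0]),np.linalg.norm(k[1]-k[0])),(hd(k[2]-k[3]),np.linalg.norm(k[2]-k[3])),(hd(k[0]-k[3])-90),(hd(k[1]-k[2])-90)],'centre',k.mean(0), 'bar from centre',k.mean(0)+.012*np.array([np.cos(.22)*.94,np.sin(.22)*.94,.342]))
c2=calibration('wrist')
s,p,rr=st();print('expected heading of tool y',hd(rr.as_matrix()[:,1]), 'tilt',np.degrees(np.arcsin(rr.as_matrix()[2,1])))
plan([.431,-.055,.26],26.3)
"
```

```text
bar [ 0.568  -0.194   0.0861] [ 0.5682 -0.1942  0.0861] len 0.0239060874551034 x heading 15.444000217245431
ring [ 0.5442 -0.2001  0.0777] 14.55524520635724 0.025936012898007732
corners [[ 0.5226 -0.1741  0.0714]
 [ 0.5775 -0.1607  0.0926]
 [ 0.5919 -0.2187  0.0926]
 [ 0.5376 -0.2328  0.0714]] [(np.float64(13.673413397220603), np.float64(0.06032086270760744)), (np.float64(14.579007369176493), np.float64(0.059930995051114815)), np.float64(14.325147064730743), np.float64(13.928122875111029)] centre [ 0.5574 -0.1966  0.082 ] bar from centre [ 0.5684 -0.1941  0.0861]
expected heading of tool y 10.131108151257349 tilt 19.390028450371883
pos [ 0.4995 -0.2128  0.275 ] d_world mm [-68.4637 157.8441 -14.965 ] | tool-frame units [ 0.2093 -0.0529  0.0019] mm 172.7019891662421 | rot units [ 0.1071  0.0142 -0.0888] deg 25.17764978060427
shift after the turn, units [0.2148 0.0107 0.0187] clock 4.8 F [-1.0735 -0.5998  0.3469] w 0.08583841286154546
```

Call:
move_arm(
  jaw=[0, 0, 0, 0, 0, 0, 0, 0, 0],
  dp=[
    [0, 0, 0],
    [0, 0, 0],
    [0, 0, 0],
    [0.03, 0.0015, 0.001],
    [0.05, 0.0025, 0.004],
    [0.06, 0.003, 0.006],
    [0.05, 0.0025, 0.005],
    [0.0248, 0.0012, 0.0027],
    [0, 0, 0],
  ],
  rotation=[
    [0.0357, 0.0047, -0.0296],
    [0.0357, 0.0047, -0.0296],
    [0.0357, 0.0048, -0.0296],
    [0, 0, 0],
    [0, 0, 0],
    [0, 0, 0],
    [0, 0, 0],
    [0, 0, 0],
    [0, 0, 0],
  ],
)

```text
clock: 5.92
position: [0.4311, -0.0539, 0.2601]
tool_rot: [3.141, -0.001, 2.032]
force: [0.3, 0.2, 0.9]
grip_width: 0.0854
```

```bash
python3 -c "
from h import *
for i in range(3): f=grab_frame('wrist')
plan([.4311,-.0545,.101],26.3)
c=calibration('wrist');f=grab_frame('wrist');cv2.imwrite('pics/w4.png',f)
print(proj(c,[[.431,-.054,.161],[.431,-.054,.07]]))
g=cv2.cvtColor(f,cv2.COLOR_BGR2GRAY);u,v=proj(c,[.431,-.054,.161])[0];x0,y0=int(u-30),int(v-30)
n,l,s,ce=cv2.connectedComponentsWithStats((g[y0:y0+60,x0:x0+60]<50).astype(np.uint8))
for i in range(1,n):
  if s[i,4]>20: print(s[i],ce[i]+[x0,y0],plane(c,[ce[i]+[x0,y0]],.161)[0])
"
```

```text
pos [ 0.4318 -0.0553  0.2602] d_world mm [  -0.6821    0.8377 -159.1772] | tool-frame units [ 0.0013 -0.0004  0.199 ] mm 159.18084998728253 | rot units [ 0.0002  0.     -0.0002] deg 0.05321919769136528
shift after the turn, units [ 0.0013 -0.0003  0.199 ] clock 6.075 F [ 0.0006  0.2937 -0.4821] w 0.08528595150635143
[[317.983  200.7409]
 [318.0575 174.2856]]
[25 25 13 13 87] [318.1954 200.4943] [ 0.4311 -0.0537  0.161 ]
```

Call:
move_arm(
  jaw=[0, 0, 0, 0, 0, 0],
  dp=[
    [0, 0, 0.04],
    [0, 0, 0.05],
    [0, 0, 0.05],
    [0, 0, 0.04],
    [0, 0, 0.019],
    [0, 0, 0],
  ],
  rotation=[
    [0, 0, 0],
    [0, 0, 0],
    [0, 0, 0],
    [0, 0, 0],
    [0, 0, 0],
    [0, 0, 0],
  ],
)

```text
clock: 6.88
position: [0.4311, -0.0551, 0.1]
tool_rot: [-3.14, -0.001, 2.029]
force: [0.3, -0.0, 1.1]
grip_width: 0.0854
```

Call:
move_arm(
  jaw=[120, 160, 200, 255, 255, 255, 255, 255],
  dp=[
    [0, 0, 0],
    [0, 0, 0],
    [0, 0, 0],
    [0, 0, 0],
    [0, 0, 0],
    [0, 0, 0],
    [0, 0, 0],
    [0, 0, 0],
  ],
  rotation=[
    [0, 0, 0],
    [0, 0, 0],
    [0, 0, 0],
    [0, 0, 0],
    [0, 0, 0],
    [0, 0, 0],
    [0, 0, 0],
    [0, 0, 0],
  ],
  squeeze=50,
)

```text
clock: 7.88
position: [0.4317, -0.0541, 0.1011]
tool_rot: [3.141, -0.0, 2.03]
force: [-1.6, 0.4, 6.9]
grip_width: 0.0189
```

```bash
python3 -c "
from h import *
plan([.4311,-.0545,.101],26.3)
c=calibration('wrist');f=grab_frame('wrist');cv2.imwrite('pics/w5.png',f)
cv2.imwrite('pics/c5.png',f[60:300,200:440])
s,p,r=st();print(p)"
```

```text
pos [ 0.4317 -0.0541  0.1011] d_world mm [-0.6296 -0.3777 -0.1002] | tool-frame units [-0.0001 -0.0009  0.0001] mm 0.740965936934738 | rot units [ 0.0002 -0.0001  0.0002] deg 0.05492827771314943
shift after the turn, units [-0.0001 -0.0009  0.0001] clock 7.875 F [-1.5906  0.3611  6.9064] w 0.01891678377932796
[ 0.4317 -0.0541  0.1011]
```

Call:
move_arm(
  jaw=[255, 255, 255, 255, 255, 255],
  dp=[
    [0, 0, -0.01],
    [0, 0, -0.025],
    [0, 0, -0.035],
    [0, 0, -0.035],
    [0, 0, -0.02],
    [0, 0, 0],
  ],
  rotation=[
    [0, 0, 0],
    [0, 0, 0],
    [0, 0, 0],
    [0, 0, 0],
    [0, 0, 0],
    [0, 0, 0],
  ],
)

```text
clock: 8.68
position: [0.432, -0.0541, 0.2018]
tool_rot: [3.139, 0.0, 2.03]
force: [0.2, 0.2, -1.0]
grip_width: 0.0196
```

```bash
python3 -c "
from h import *
f=grab_frame('wrist');cv2.imwrite('pics/w6.png',f)
plan([.4343,-.2927,.191],-10.1)
t=grab_frame('top');s=grab_frame('side')
p=np.array(bot.observe()['position']);ct=calibration('top');cs=calibration('side')
o=np.zeros((480,790,3),np.uint8)
def crop(i,c,P,w=26):
  u,v=proj(c,P)[0].astype(int);print(u-w,v-w);return cv2.resize(i[v-40:v+40,u-w:u+w],None,fx=6,fy=6,interpolation=cv2.INTER_CUBIC)
for k,(i,c) in enumerate(((t,ct),(s,cs))): o[:,k*314:k*314+312]=crop(i,c,p+[0,-.004,-.02])
w=cv2.resize(f[100:300,240:400],None,fx=1,fy=1);o[:200,630:790]=w
cv2.imwrite('pics/c6.png',o)"
```

```text
pos [ 0.4316 -0.0541  0.201 ] d_world mm [   2.6909 -238.6447  -10.0286] | tool-frame units [-0.2688 -0.1294  0.0123] mm 238.87051772520428 | rot units [ 0.0003 -0.0002  0.2025] deg 36.44920958281749
shift after the turn, units [-0.2931  0.0556  0.0125] clock 8.725 F [-0.4497  0.4823 -1.2929] w 0.019560176052210537
198 116
228 111
```

View pics/c6.png

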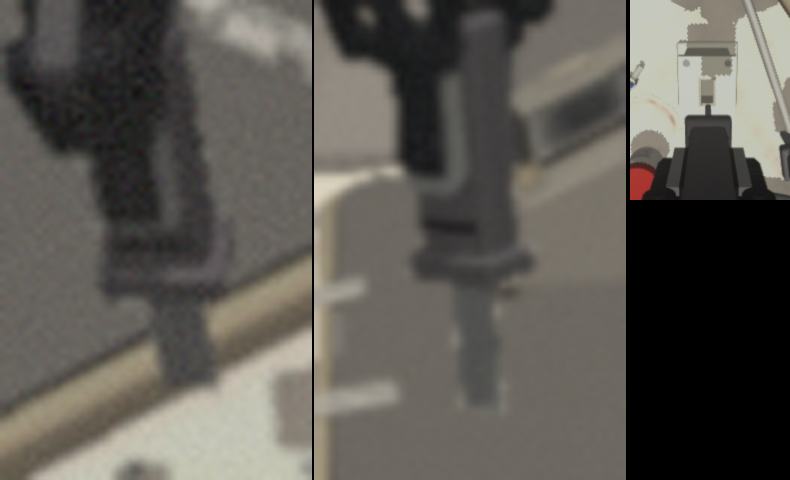

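The picture shows the probe held upright, with the blade's end at top (229.8,165.8) and side (255.7,165.0). Next I check for bias between these cameras and the tool.

```bash
python3 -c "
from h import *
ct=calibration('top');cs=calibration('side')
X,e=tri(ct,(229.8-.4,165.8-.4),cs,(255.7-.4,165.0-.4));print('blade end',X,e)
s,p,r=st();print('tcp',p,'offset',X-p)
plan([.4343,-.2927,.181],-10.1)"
```

```text
blade end [ 0.4298 -0.0582  0.127 ] 0.0023709951674127207
tcp [ 0.4312 -0.0541  0.2003] offset [-0.0014 -0.004  -0.0732]
pos [ 0.4312 -0.0541  0.2003] d_world mm [   3.1224 -238.555   -19.29  ] | tool-frame units [-0.269  -0.1288  0.024 ] mm 239.3540469068405 | rot units [-0.0002 -0.0001  0.2024] deg 36.43488444089222
shift after the turn, units [-0.2929  0.0561  0.0241] clock 8.825 F [-0.602   0.2031 -1.6422] w 0.019619494437662605
```

Call:
move_arm(
  jaw=[255, 255, 255, 255, 255, 255, 255, 255, 255, 255],
  dp=[
    [0, 0, 0],
    [0, 0, 0],
    [0, 0, 0],
    [0, 0, 0],
    [-0.04, 0.0075, 0],
    [-0.06, 0.0115, 0],
    [-0.06, 0.0115, 0],
    [-0.06, 0.0115, 0.005],
    [-0.05, 0.01, 0.01],
    [-0.0229, 0.004, 0.009],
  ],
  rotation=[
    [0, 0, 0.0506],
    [0, 0, 0.0506],
    [0, 0, 0.0506],
    [0, 0, 0.0506],
    [0, 0, 0],
    [0, 0, 0],
    [0, 0, 0],
    [0, 0, 0],
    [0, 0, 0],
    [0, 0, 0],
  ],
)

```text
clock: 10.07
position: [0.4336, -0.295, 0.1803]
tool_rot: [-3.14, 0.0, 1.392]
force: [0.5, 0.4, -0.6]
grip_width: 0.0194
```

Call:
move_arm(
  jaw=[255, 255],
  dp=[
    [0, 0, 0],
    [0, 0, 0],
  ],
  rotation=[
    [0, 0, 0],
    [0, 0, 0],
  ],
)

```text
clock: 10.32
position: [0.4344, -0.292, 0.1811]
tool_rot: [-3.141, -0.001, 1.395]
force: [0.5, 0.2, -0.4]
grip_width: 0.0193
```

```bash
python3 -c "
from h import *
plan([.4343,-.2927,.155],-10.1)
for i in range(2):
  grab_frame('top');s,p,r=st();print(p,np.degrees(s['tool_rot']))
plan([.4343,-.2927,.155],-10.1)"
```

```text
pos [ 0.4344 -0.292   0.1811] d_world mm [ -0.112   -0.7399 -26.1245] | tool-frame units [-0.001   0.0001  0.0327] mm 26.13523035362324 | rot units [-0.0003 -0.0003  0.0001] deg 0.07660215249918674
shift after the turn, units [-0.0009  0.      0.0327] clock 10.325 F [ 0.4688  0.1525 -0.3786] w 0.019317239432998776
[ 0.4347 -0.2918  0.1814] [-179.975    -0.0503   79.9473]
[ 0.4348 -0.2918  0.1815] [-179.9942   -0.0453   79.9644]
pos [ 0.4348 -0.2918  0.1815] d_world mm [ -0.4772  -0.9189 -26.5321] | tool-frame units [-0.0013 -0.0004  0.0332] mm 26.552322632642426 | rot units [-0.     -0.0003  0.0004] deg 0.07896203875012196
shift after the turn, units [-0.0012 -0.0004  0.0332] clock 10.425 F [ 0.5518  0.898  -0.6292] w 0.019271007425796908
```

Call:
move_arm(
  jaw=[255, 255, 255, 255, 255],
  dp=[
    [-0.0012, 0, 0.01],
    [0, 0, 0.02],
    [0, 0, 0.015],
    [0, 0, 0.012],
    [0, 0, 0],
  ],
  rotation=[
    [0, 0, 0],
    [0, 0, 0],
    [0, 0, 0],
    [0, 0, 0],
    [0, 0, 0],
  ],
)

```text
clock: 11.05
position: [0.434, -0.2936, 0.1351]
tool_rot: [-3.14, -0.001, 1.394]
force: [0.2, -0.1, 0.3]
grip_width: 0.0194
```

Call:
move_arm(
  jaw=[255, 255, 255, 255, 255],
  dp=[
    [0, 0, 0.008],
    [0, 0, 0.01],
    [0, 0, 0.01],
    [0, 0, 0.006],
    [0, 0, 0],
  ],
  rotation=[
    [0, 0, 0],
    [0, 0, 0],
    [0, 0, 0],
    [0, 0, 0],
    [0, 0, 0],
  ],
)

```text
clock: 11.68
position: [0.4342, -0.2936, 0.1084]
tool_rot: [-3.141, -0.001, 1.394]
force: [-0.3, -0.0, -0.3]
grip_width: 0.019
```

Free so far. Now seating gently.

Call:
move_arm(
  jaw=[255, 255, 255, 255],
  dp=[
    [0, 0, 0.004],
    [0, 0, 0.003],
    [0, 0, 0.0015],
    [0, 0, 0],
  ],
  rotation=[
    [0, 0, 0],
    [0, 0, 0],
    [0, 0, 0],
    [0, 0, 0],
  ],
)

```text
clock: 12.18
position: [0.4344, -0.2936, 0.1019]
tool_rot: [-3.142, -0.0, 1.394]
force: [-0.4, 0.2, -0.8]
grip_width: 0.0195
```

Call:
move_arm(
  jaw=[255, 255, 255, 255],
  dp=[
    [0, 0, 0.001],
    [0, 0, 0.001],
    [0, 0, 0],
    [0, 0, 0],
  ],
  rotation=[
    [0, 0, 0],
    [0, 0, 0],
    [0, 0, 0],
    [0, 0, 0],
  ],
)

```text
clock: 12.68
position: [0.4345, -0.2937, 0.1011]
tool_rot: [3.141, -0.001, 1.394]
force: [-4.6, 3.6, 18.3]
grip_width: 0.0194
```

The upward force is 18 N at exactly the rest-seated height, 0.1011, so the collar is home. I'll hold it there for over a second.

Call:
move_arm(
  jaw=[255, 255, 255, 255, 255, 255, 255, 255, 255, 255],
  dp=[
    [0, 0, 0],
    [0, 0, 0],
    [0, 0, 0],
    [0, 0, 0],
    [0, 0, 0],
    [0, 0, 0],
    [0, 0, 0],
    [0, 0, 0],
    [0, 0, 0],
    [0, 0, 0],
  ],
  rotation=[
    [0, 0, 0],
    [0, 0, 0],
    [0, 0, 0],
    [0, 0, 0],
    [0, 0, 0],
    [0, 0, 0],
    [0, 0, 0],
    [0, 0, 0],
    [0, 0, 0],
    [0, 0, 0],
  ],
)

```text
clock: 13.92
position: [0.4345, -0.2937, 0.1011]
tool_rot: [3.141, -0.001, 1.394]
force: [-4.9, 4.5, 18.2]
grip_width: 0.0196
```

```bash
python3 - <<'E'
from h import *
s,p,r=st();print(s['force'],p)
f=grab_frame('side');c=calibration('side')
cv2.imwrite('pics/side_home.png',f)
u,v=proj(c,[.433,-.297,.09])[0].astype(int)
cv2.imwrite('pics/c7.png',cv2.resize(f[v-35:v+45,u-40:u+40],None,fx=6,fy=6,interpolation=cv2.INTER_CUBIC))
E
```

```text
[-4.896   4.4855 18.1967] [ 0.4345 -0.2937  0.1011]
```

View pics/c7.png

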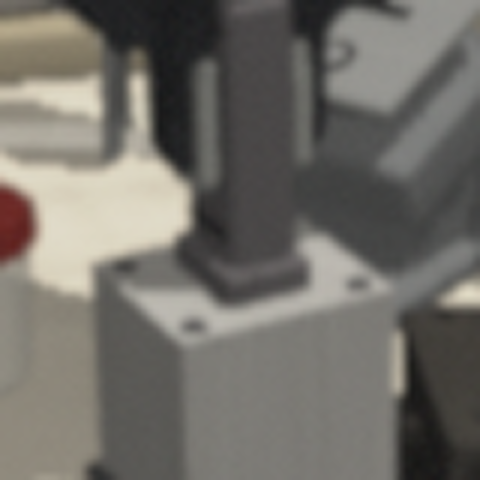

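The crop shows the collar flat and square on the block top. Drawing it out.

Call:
move_arm(
  jaw=[255, 255, 255, 255, 255, 255, 255],
  dp=[
    [0, 0, -0.008],
    [0, 0, -0.02],
    [0, 0, -0.03],
    [0, 0, -0.035],
    [0, 0, -0.032],
    [0, 0, -0.01],
    [0, 0, 0],
  ],
  rotation=[
    [0, 0, 0],
    [0, 0, 0],
    [0, 0, 0],
    [0, 0, 0],
    [0, 0, 0],
    [0, 0, 0],
    [0, 0, 0],
  ],
)

```text
clock: 14.85
position: [0.4345, -0.2936, 0.2086]
tool_rot: [3.141, -0.0, 1.395]
force: [-0.7, 0.7, -1.0]
grip_width: 0.0195
```

```bash
python3 -c "
from h import *
plan([.5345,-.2025,.1811],14.2,20)"
```

```text
pos [ 0.4345 -0.2936  0.2086] d_world mm [ 99.9617  91.1056 -27.5204] | tool-frame units [0.134  0.103  0.0345] mm 138.021559148518 | rot units [-0.1092  0.0235 -0.1336] deg 31.33431438299823
shift after the turn, units [0.0798 0.1283 0.0833] clock 14.85 F [-0.6503  0.7074 -1.0207] w 0.01949753442673655
```

Call:
move_arm(
  jaw=[255, 255, 255, 255, 255, 255, 255, 255, 255, 255],
  dp=[
    [0, 0, 0],
    [0, 0, 0],
    [0, 0, 0],
    [0, 0, 0],
    [0.02, 0.032, 0.0125],
    [0.025, 0.04, 0.0125],
    [0.025, 0.04, 0.0125],
    [0.01, 0.016, 0.0125],
    [0, 0, 0.02],
    [0, 0, 0.013],
  ],
  rotation=[
    [-0.0273, 0.0059, -0.0334],
    [-0.0273, 0.0059, -0.0334],
    [-0.0273, 0.0059, -0.0334],
    [-0.0273, 0.0059, -0.0334],
    [0, 0, 0],
    [0, 0, 0],
    [0, 0, 0],
    [0, 0, 0],
    [0, 0, 0],
    [0, 0, 0],
  ],
)

```text
clock: 16.1
position: [0.5331, -0.2032, 0.1791]
tool_rot: [2.795, -0.001, 1.817]
force: [0.4, -0.1, -1.3]
grip_width: 0.0193
```

Call:
move_arm(
  jaw=[255, 255, 255],
  dp=[
    [0, 0, 0],
    [0, 0, 0],
    [0, 0, 0],
  ],
  rotation=[
    [0, 0, 0],
    [0, 0, 0],
    [0, 0, 0],
  ],
)

```text
clock: 16.48
position: [0.5339, -0.2029, 0.1813]
tool_rot: [2.793, -0.0, 1.818]
force: [0.0, 0.2, -0.0]
grip_width: 0.0192
```

```bash
python3 -c "
from h import *
grab_frame('side')
plan([.5345,-.2025,.1811],14.2,20)
s,p,r=st();m=r.as_matrix();print(p,'tilt',np.degrees(np.arcsin(m[2,1])),'side tilt',np.degrees(np.arcsin(m[2,0])),'head',np.degrees(np.arctan2(m[1,1],m[0,1])))"
```

```text
pos [ 0.5339 -0.2028  0.1813] d_world mm [ 0.5606  0.2912 -0.2288] | tool-frame units [0.0002 0.0006 0.0005] mm 0.6718559276061875 | rot units [ 0.     -0.     -0.0002] deg 0.032825761942394525
shift after the turn, units [0.0002 0.0006 0.0005] clock 16.525 F [ 0.1572  0.6393 -1.0618] w 0.0193255625224755
[ 0.5339 -0.2028  0.1813] tilt 20.00009475632398 side tilt 0.017552555254291027 head 14.165872785428741
```

Call:
move_arm(
  jaw=[255, 255, 255, 255],
  dp=[
    [0, 0.0006, 0.01],
    [0, 0, 0.01],
    [0, 0, 0.005],
    [0, 0, 0],
  ],
  rotation=[
    [0, 0, 0],
    [0, 0, 0],
    [0, 0, 0],
    [0, 0, 0],
  ],
)

```text
clock: 17.02
position: [0.5409, -0.2006, 0.1618]
tool_rot: [2.794, -0.001, 1.819]
force: [-0.8, 0.4, -1.0]
grip_width: 0.0198
```

```bash
python3 - <<'E'
from h import *
plan([.5512,-.1983,.1341],14.2,20)
ct=calibration('top');cs=calibration('side')
o=np.zeros((420,790,3),np.uint8)
for k,(n,c) in enumerate((('top',ct),('side',cs))):
  f=grab_frame(n);cv2.imwrite(f'pics/{n}_b.png',f)
  u,v=proj(c,[.5664,-.1985,.088])[0].astype(int);print(n,u-28,v-30)
  o[:,k*394:k*394+392]=cv2.resize(f[v-30:v+30,u-28:u+28],None,fx=7,fy=7,interpolation=cv2.INTER_CUBIC)
cv2.imwrite('pics/c8.png',o)
E
```

```text
pos [ 0.5409 -0.2006  0.1618] d_world mm [ 10.2716   2.2771 -27.7318] | tool-frame units [-0.0004  0.0005  0.0371] mm 29.660505997402925 | rot units [-0.0004 -0.0003 -0.0001] deg 0.0889389663208701
shift after the turn, units [-0.0004  0.0005  0.0371] clock 17.025 F [-0.8453  0.3912 -1.0498] w 0.019808302375543776
top 311 124
side 327 155
```

View pics/c8.png

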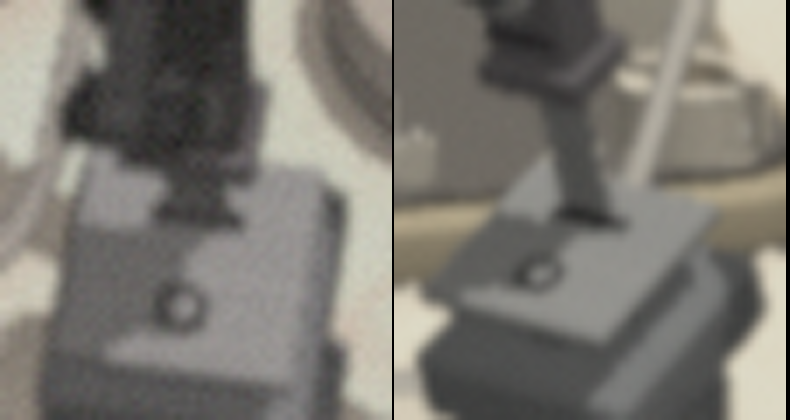

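The views show the blade's end about 5 mm over the bar, side crop (593,209), with the bar mark at (594,216). I'll check the expected offset numerically.

```bash
python3 - <<'E'
from h import *
n=np.array([-.3316,-.0839,.9397]);xs=np.array([.911,.2305,.342]);ys=np.array([-.245,.969,0])
B=np.array([.5664,-.1982,.0878])
for nm,o in(('top',(311,124)),('side',(327,155))):
  c=calibration(nm)
  off=np.array([394 if nm=='side' else 0,0])
  q=lambda P:((proj(c,P)-o)*7+off)
  print(nm,'bar',q(B)[0],'tip 5mm above',q(B+.005*n)[0],'px per mm: x',(q(B+.001*xs)-q(B))[0],'y',(q(B+.001*ys)-q(B))[0],'n',(q(B+.001*n)-q(B))[0],'blade ends',q([B+.005*n+.008*ys,B+.005*n-.008*ys]).tolist())
E
```

```text
top bar [199.4296 213.486 ] tip 5mm above [198.892  205.2925] px per mm: x [ 0.6468 -3.536 ] y [-3.8704 -0.5422] n [-0.1071 -1.632 ] blade ends [[167.79310468819654, 200.9475584216051], [230.04685024421383, 209.6534738798666]]
side bar [594.2248 215.8212] tip 5mm above [590.5739 201.6341] px per mm: x [ 1.9732 -2.1661] y [-2.9702 -0.7422] n [-0.7282 -2.83  ] blade ends [[566.8553998688537, 195.775224668543], [614.5302865200533, 207.55403268172324]]
```

Call:
move_arm(
  jaw=[255, 255, 255, 255],
  dp=[
    [0, 0, 0.00125],
    [0, 0, 0.00125],
    [0, 0, 0],
    [0, 0, 0],
  ],
  rotation=[
    [0, 0, 0],
    [0, 0, 0],
    [0, 0, 0],
    [0, 0, 0],
  ],
)

```text
clock: 17.62
position: [0.5417, -0.2005, 0.1604]
tool_rot: [2.793, -0.001, 1.819]
force: [1.2, 0.3, -0.6]
grip_width: 0.0195
```

```bash
cat >> h.py <<'E'
def fn(k=5):
    n=np.array([-.3316,-.0839,.9397]);B=np.array([.568,-.194,.0861]);F=[]
    for i in range(k):
        grab_frame('side');s,p,r=st();F.append(s['force'])
    F=np.array(F);m=r.as_matrix()
    tip=p+.0761*m[:,2];d=tip-B
    print("Fn",F@n,"mean",(F@n).mean(),"F",F.mean(0),"tip over plate mm",d@n*1e3,"along x,y",d@[.911,.2305,.342]*1e3,d@[-.245,.969,0]*1e3,"tilt",np.degrees(np.arcsin(m[2,1])),"clock",s["clock"],"w",s["grip_width"])
E
python3 -c "
from h import *
fn()"
```

```text
Fn [-0.786  -0.8266 -1.9198 -0.5766 -1.0154] mean -1.0248675244456849 F [ 0.4003  0.094  -0.941 ] tip over plate mm 3.0344340808326975 along x,y -0.046954699007840744 0.18230175934585524 tilt 19.97456396170969 clock 17.875 w 0.01941580790867961
```

Call:
move_arm(
  jaw=[255, 255, 255, 255],
  dp=[
    [0, 0, 0.00125],
    [0, 0, 0.00125],
    [0, 0, 0],
    [0, 0, 0],
  ],
  rotation=[
    [0, 0, 0],
    [0, 0, 0],
    [0, 0, 0],
    [0, 0, 0],
  ],
)

```text
clock: 18.38
position: [0.5423, -0.2004, 0.1586]
tool_rot: [2.793, -0.001, 1.819]
force: [-0.4, -0.1, -1.4]
grip_width: 0.0194
```

```bash
python3 -c "
from h import *
fn()"
```

```text
Fn [-0.8194 -1.6815 -0.9877 -0.2617 -0.6594] mean -0.8819412458216227 F [ 0.1333 -0.2148 -0.9107] tip over plate mm 1.0298178199635086 along x,y -0.08396488829094818 0.20294850602821443 tilt 19.97232309781841 clock 18.625 w 0.01942147522707188
```

Call:
move_arm(
  jaw=[255, 255, 255, 255],
  dp=[
    [0, 0, 0.00125],
    [0, 0, 0.00125],
    [0, 0, 0],
    [0, 0, 0],
  ],
  rotation=[
    [0, 0, 0],
    [0, 0, 0],
    [0, 0, 0],
    [0, 0, 0],
  ],
)

```text
clock: 19.12
position: [0.5431, -0.2002, 0.1567]
tool_rot: [2.793, -0.001, 1.819]
force: [-0.9, 0.3, -0.7]
grip_width: 0.0196
```

```bash
python3 -c "
from h import *
fn()"
```

```text
Fn [-0.1401  1.1559  0.5167  0.5185 -0.2661] mean 0.3569653977029765 F [-0.1256 -0.0388  0.3321] tip over plate mm -0.9709759115436121 along x,y -0.08633020041100477 0.18267930491637735 tilt 19.972831185742656 clock 19.375 w 0.019499164205120424
```

Call:
move_arm(
  jaw=[255, 255, 255, 255, 255],
  dp=[
    [0, 0, 0.00125],
    [0, 0, 0.00125],
    [0, 0, 0.00125],
    [0, 0, 0],
    [0, 0, 0],
  ],
  rotation=[
    [0, 0, 0],
    [0, 0, 0],
    [0, 0, 0],
    [0, 0, 0],
    [0, 0, 0],
  ],
)

```text
clock: 20.0
position: [0.5441, -0.1999, 0.1539]
tool_rot: [2.793, -0.001, 1.819]
force: [0.5, -0.5, 0.7]
grip_width: 0.0194
```

```bash
python3 -c "
from h import *
fn(8)"
```

```text
Fn [1.0702 2.6372 1.1513 1.891  2.234  1.3922 2.072  2.8854] mean 1.916658817023563 F [-0.4196 -0.2409  1.8701] tip over plate mm -3.968037432046749 along x,y -0.05386297660611131 0.19321353923788814 tilt 19.97463637407168 clock 20.4 w 0.019027877176856427
```

Call:
move_arm(
  jaw=[255, 255, 255, 255, 255],
  dp=[
    [0, 0, 0.00125],
    [0, 0, 0.00125],
    [0, 0, 0.001],
    [0, 0, 0],
    [0, 0, 0],
  ],
  rotation=[
    [0, 0, 0],
    [0, 0, 0],
    [0, 0, 0],
    [0, 0, 0],
    [0, 0, 0],
  ],
)

```text
clock: 21.02
position: [0.545, -0.1997, 0.1513]
tool_rot: [2.793, -0.001, 1.819]
force: [-1.0, -0.0, 2.6]
grip_width: 0.0196
```

```bash
python3 - <<'E'
from h import *
fn(12)
o=np.zeros((420,790,3),np.uint8)
for k,n in enumerate(('top','side')):
  c=calibration(n);f=grab_frame(n);cv2.imwrite(f'pics/{n}_p.png',f)
  u,v=proj(c,[.5664,-.1985,.088])[0].astype(int)
  o[:,k*394:k*394+392]=cv2.resize(f[v-30:v+30,u-28:u+28],None,fx=7,fy=7,interpolation=cv2.INTER_CUBIC)
cv2.imwrite('pics/c9.png',o)
E
```

```text
Fn [3.1702 3.8556 2.6921 2.6645 3.9521 3.3443 3.067  3.76   3.4726 3.2492
 4.4381 2.6957] mean 3.363444700071053 F [-0.6745 -0.4638  3.2999] tip over plate mm -6.776384321768404 along x,y -0.06543225955015593 0.2088508029694624 tilt 19.973725070502034 clock 21.625 w 0.019420562965372208
```

View pics/c9.png

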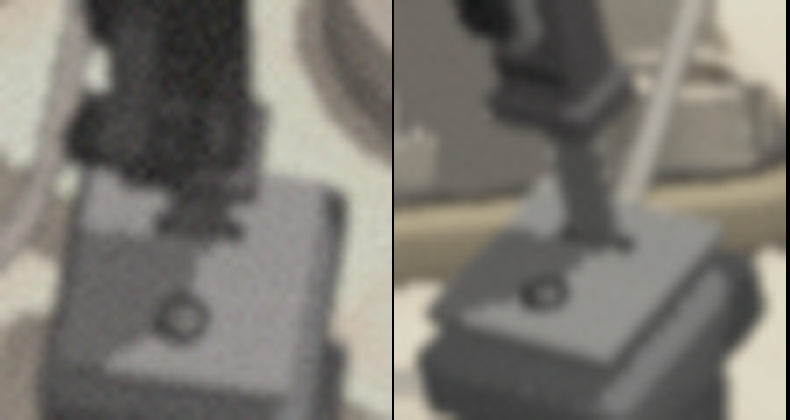

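```bash
python3 -c "
from h import *
fn(4); print(workorder.job_done())"
```

```text
Fn [2.8208 3.1788 3.7995 3.2176] mean 3.2541660031340176 F [-0.5424 -0.5357  3.2237] tip over plate mm -6.771786792171793 along x,y -0.05358504865794582 0.1815496973997619 tilt 19.975617083260175 clock 21.925 w 0.019161180619722818
the job is handed in; nothing more can be done
None
```

I zeroed the probe in the block, pressed it on the bar mark and handed the job in at 21.9 s, still holding it there. No verdict was reported.

- **Zeroing:** I took the shorter probe from the white rest and seated it in the slot. The collar was home at the same height as in the rest (TCP at 0.1011), with an 18 N upward push. I held it there for over 1.2 s, and the picture showed the collar flat and square on the block.
- **Pressing:** I drew it out and pressed the blade on the bar at 20.0° tilt, in line with the bar. The final push is about 4.2–4.3 N with the probe's weight allowed for. From the force that is about 5.5 mm of travel, from the plate's shift in the picture about 6 mm, and from the arm's position up to 6.8 mm. It never came near the stop.
- **Position on the bar:** By the measured pose the blade's middle is within about 0.2 mm of the bar's middle, on a bar position that is itself good to about 1–2 mm. In the last picture the blade stands on the bar.
- **Disagreement:** The top and side cameras differ from the wrist camera and arm by about 4 mm in y. It was the same offset each time I checked (rest, block, bar and held blade), so I allowed for it.
- **Bystanders:** I touched none of them on purpose and saw no sign of contact, but I took no last picture to confirm they had not moved.

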